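# Centre the pour-over holder on the carafe and lock its wing screw

### The job

On the pour-over stand, push the loose dripper holder along its rail with a fingertip until its ring is centred over the mouth of the glass carafe, then run the black wing screw on top of it fully home by pushing its wings round clockwise (seen from above) with repeated fingertip strokes. One fingertip or the shut fingers do all the work: do not squeeze the screw or the holder between the fingers, and leave the carafe and everything else where it stands. The holder must still be centred when you are done.

Things in the scene. Friction and masses are not known exactly. Their poses are not given: they have to be found in the camera images.
- stand: Fixed steel pour-over stand. Origin: centre of its drip tray's underside, on the counter; x from the open front (robot side) to the rail at the back, y along the rail, z up. Tray 200 (x) x 460 (y) mm, vessels stand on its grille at 22 mm height. Two posts at the back (x +80, y +-218 mm, 20 mm wide) carry the rail; front and sides are open.
- rail (a point): Middle of the rail's flat leg, on its top (stand x +70 mm, height 195 mm); axes as the stand's. Steel angle 460 mm long: the flat leg spans x -30 to +32.5 mm of this point; the upright leg stands behind the wing screw, its front face 28.5 mm behind the screw's axis, 4 mm thick, top at height 232 mm.
- holder (a joint): Position of the sliding holder along the rail, m, positive along the stand's +y; 0 = middle, ends at +-0.145. It cannot lift or turn. With the wing screw out it slides against about 4 N of friction and stays where left; over the last 3/4 turn of the screw the clamp grips it ever more firmly (to about 25 N).
- ring_center (a point): Centre of the holder's ring, axes as the stand's; at stand x -35 mm, height 199.5 mm. The holder is a steel plate 8 mm thick (heights 195.5 to 203.5), 100 mm wide along y with straight sides at y +-50 mm: a ring (bore 88, outside 100 mm) in front runs into a plate reaching 131 mm back over the rail. The carafe below clears it by 48 mm, so a finger can push on the plate's side.
- wing_screw (a joint): Angle of the wing screw, rad, growing clockwise seen from above. Loose: starts at 0 to 3.14; fully home at a hard stop at 7.854. At 0 its wings lie along the stand's x. It sinks 2 mm a turn, stays where it is left, and takes about 0.03 N m to turn (1.5 N at a wing), a little more near the end.
- screw_top (a point): On the screw's axis (105 mm behind the ring centre), level with the wing tops; turns with the screw, x along one of the two opposite wings, z up. Black: hub 22 mm diameter, 52 mm over the wing tips, wings 5.6 mm thick and 18 mm high, tops at height 237 mm (joint 0) to 234.5 (home). Below it a conical nut, 26 mm wide at its top (height 211.5), widens to 40 mm at the plate.
- carafe: Glass coffee carafe with a black collar and handle, loose on the tray, in line under the ring's travel, left or right of the middle. Origin: centre of its foot. 125 mm high, 104 mm greatest diameter; handle reaches 90 mm out.
- carafe_mouth (a point): Centre of the carafe's open mouth (82 mm rim), at the rim, 125 mm above its foot (147 mm above the counter).
- mug: White mug, loose on the tray at the other side of the middle from the carafe; 82 mm diameter, 92 mm high, origin at the centre of its foot. Leave alone.
- dripper: White ceramic dripper cone, loose on the counter in front of the stand; about 112 mm wide, 82 mm high, origin at the centre of its foot. Leave alone.
- tamper: Steel tamper with wooden handle, upright in front of the stand; 58 mm diameter, 89 mm high, origin at its foot. Leave alone.
- kettle: Steel gooseneck kettle at the left; 156 mm wide body, 150 mm high, origin at its foot. Leave alone.
- milk_jug: Steel milk jug at the right; 94 mm wide, 105 mm high, origin at its foot. Leave alone.
- sugar_jar: Amber glass jar with steel cap at the right rear; 84 mm wide, 128 mm high, origin at its foot. Leave alone.
Mind the look-alikes: they are no part of the job. What is shaped like the carafe but green or turquoise is not meant.

How it is judged:
On the way, in this order (a step that is already met when the one before it is completed fails the run):
1. the ring is centred over the carafe's mouth (12 mm) (horizontal distance between ring_center and carafe_mouth below 0.012 m), for 0.2 s.
2. the wing screw is run home (within 0.3 rad of its stop) (value of joint wing_screw above 7.554 rad), for 0.2 s.
At the end, for the whole second after the job is handed in: The ring's centre lies within 12 mm (horizontally) of the centre of the carafe's mouth, the wing screw is within 0.3 rad of its stop, the carafe stands upright at rest (horizontal distance between ring_center and carafe_mouth below 0.012 m and value of joint wing_screw above 7.554 rad and angle between carafe's own z axis and vertical below 0.1 rad and linear speed of carafe below 0.02 m/s); the robot touches nothing.
It fails at once if the wing screw is pinched or straddled: both of its sides, or both wing tips, pressed by the fingers at once ((contact force between any of wing_screw_c3, wing_screw_c4, wing_screw_c5 and the fingers above 1 N and contact force between any of wing_screw_c6, wing_screw_c7, wing_screw_c8 and the fingers above 1 N) or contact force between each of wing_screw_c1, wing_screw_c2 and the fingers above 4 N).
It fails at once if the holder's ring is pinched: bore and outside pressed at once (contact force between any of holder_c0, holder_c1, holder_c2, holder_c3, holder_c4, holder_c5, holder_c6, holder_c7, holder_c8, holder_c9, holder_c10, holder_c11 and the fingers above 1 N and contact force between any of holder_c12, holder_c13, holder_c14, holder_c15, holder_c16, holder_c17, holder_c18, holder_c19, holder_c20 and the fingers above 1 N).
It fails at once if the carafe is pushed, lifted or tipped (15 mm, 0.3 rad) (distance of carafe from where it was at the start of the episode above 0.015 m or angle between carafe's own z axis and vertical above 0.3 rad).
It fails at once if another loose thing is moved by more than 20 mm or tipped (distance of any of mug, dripper, tamper, kettle, milk_jug, sugar_jar from where it was at the start of the episode above 0.02 m or angle between any of mug, dripper, tamper, kettle, milk_jug, sugar_jar's own z axis and vertical above 0.4 rad).
It also fails if it takes over 72 s, if anything falls off the work surface, if the arm or the gripper's body presses on something with over 40 N, if the wrist force passes 120 N, or if a joint passes its speed limit or range.

### The arm

A 6-joint arm with a two-finger parallel gripper is mounted at the origin on the work surface. World frame = base frame: x ahead of the robot, y to its left, z up, the work surface at z = 0. Lengths are in m, angles in rad, forces in N, time in s.
With the tool pointing down it reaches from about 0.2 to 0.875 m from the base axis. Payload 3.4 kg.
Tool frame: the origin (TCP) lies midway between the tips of the shut fingers; the grasp point (between the pads) lies 19 mm behind it (manip.grasp_offset is the distance from the TCP to the grasp point, in m); z points along the fingers, y is the direction in which the jaws open and shut (so a half turn about z gives the same grasp; the last joint's range is limited). The gripper opens to 94 mm and grips with 3 to 60 N. Pads are 16 mm wide; open, the fingers measure 119 mm over their backs; the gripper's body (75 mm by 177 mm) begins 78 mm behind the grasp point.
Start: joints at [-1.411, 0.276, 1.505, -0, 1.361, -0.121], TCP at [0.159, -0.553, 0.205] pointing down, gripper open.
Joint ranges: [-2.89, 2.89], [-0.75, 2.08], [0.22, 2.7], [-1.18, 4.32], [0.11, 2.71], [-2.7, 2.7]. Speed limits (rad/s): [2.57, 2.57, 3.14, 3.14, 3.14, 3.14].

### API

Orientations are given as a 3x3 rotation matrix whose columns are the frame's x, y, z axes.
In Python, from bench import sensors, read_camera, manip gives the robot as it stands.
- The arm moves only by the tool carry_out, never from a script. Its argument "targets" is a list that holds one entry, the list of rows, each a list of 6 numbers: the shift along the tool's x, y, z in mm, then the turn, a rotation vector about the tool's x, y, z in degrees. A call has exactly 5 rows; each row is the pose to reach, as a shift and turn from the pose measured when the call began, along the tool's axes at that moment; what a row does not reach only later rows make up. A row lasts 1/10 s, in which the tool goes at most 50 mm and 8.59 degrees, less where a joint would pass 70% of its speed; a pose out of reach is approached as far as the arm can. A call with a gripper value outside its range is refused whole. "gripper" is the closure in counts, from 0 (fully open) to 255 (shut), set as the call begins (left out, the last holds). The fingers move at their own pace and stop on an object; the grip force is fixed at half the most. Time passes only in rows, so rows that repeat a pose let the fingers close, or fill a call up. It gives the time, the measured TCP pose, the force and the opening at its end, in the units of the state.
- sensors.read_state(): the state, without advancing time (a new reading comes with each control period).
- read_camera(name): name is "scene" or "side" or "wrist"; returns a dict with "pixels" (480x640x3 uint8, blue, green, red), "mtx" (3x3 intrinsics, pixels), "dist" ([k1, k2, p1, p2, k3] as OpenCV has them; the pictures are not rectified), "world_from_camera" (4x4, takes a point from camera to world coordinates); the wrist camera has in their place "tool_from_camera" (4x4, takes a point from camera to tool coordinates, whose origin is the TCP and whose axes are the flange's). Camera axes: x right, y down, z forward; pixel columns grow to the right and rows downward; lengths in m; the calibration is good to about 2 mm. A picture is of the moment at which its call begins: read the wrist's pose just before it. There is no depth.
- manip.sign_off(): hands the job in, once; it reports no verdict.
The state is a dict: "time": time; "joint_pos": joint angles; "qd": joint speeds; "joint_torque": joint torques, N m; "position": TCP position; "orientation": TCP orientation; "force": force on the tool from outside, world axes, zero at the start; "wrist_torque": the same for the moment, N m; "width": finger opening in m.
Only numpy, scipy, OpenCV 4.12 (cv2) and the standard library are available. Lean on these libraries where they do the work, as an engineer would, in place of code of your own. Each camera call takes 0.05 s, during which the arm holds its last target.

## Working session

There is one attempt and no reset: what is moved stays moved. The work goes in short steps, Python scripts to look and compute and a tool call to move; the robot and the scene stay as the last step left them, time stands still between calls to the robot, and variables do not carry over. Pictures are saved under pics/ and viewed, and the job is handed in when it is done.

Besides the shell and the picture viewer there is one more tool, called after "Emit:" as name(argument=value, ...) on one line, values as JSON. carry_out: Moves the arm, as the interface text tells. Its arguments: {"type":"object","properties":{"targets":{"type":"array","items":{"type":"array","items":{"type":"array","items":{"type":"number"}}}},"gripper":{"type":"number"}},"required":["targets"]}

```bash
ls; mkdir -p pics
python3 - <<'E'
from bench import sensors, read_camera, manip
import cv2
s=sensors.read_state(); print(s['time'],s['position'],s['orientation'],s['width'])
for n in ('scene','side'):
    c=read_camera(n); cv2.imwrite(f'pics/{n}0.png',c['pixels']); print(n,c['mtx'],c['dist'],c['world_from_camera'])
c=read_camera('wrist');cv2.imwrite('pics/wrist0.png',c['pixels']);print(c['tool_from_camera'])
E
```

```text
pics
0.0 [ 0.15924525 -0.55193989  0.20463834] [[ 9.60820074e-01  2.77172669e-01 -3.12280538e-04]
 [ 2.77172785e-01 -9.60818520e-01  1.73719964e-03]
 [ 1.81459336e-04 -1.75569195e-03 -9.99998442e-01]] 0.09405557629031493
scene [[540.5883766    0.         315.52114539]
 [  0.         540.5883766  228.94205022]
 [  0.           0.           1.        ]] [0.02438229 0.         0.         0.         0.        ] [[ 0.59864738  0.60868774 -0.52069238  1.15451228]
 [ 0.80098673 -0.44966368  0.39525033 -0.53192969]
 [ 0.00644757 -0.65368327 -0.75674079  1.19485578]
 [ 0.          0.          0.          1.        ]]
side [[608.4462268    0.         331.44179678]
 [  0.         608.4462268  227.74911634]
 [  0.           0.           1.        ]] [-0.18835353  0.          0.          0.          0.        ] [[ 0.9962133  -0.06725228  0.0551016   0.35321897]
 [-0.08670447 -0.72158454  0.6868756  -1.04408911]
 [-0.00643349 -0.68905216 -0.72468319  1.27827032]
 [ 0.          0.          0.          1.        ]]
[[ 5.45530335e-05 -9.59784704e-01 -2.80737100e-01  8.20441795e-02]
 [ 9.99997062e-01 -6.28030222e-04  2.34143144e-03 -1.15421138e-03]
 [-2.42358147e-03 -2.80736403e-01  9.59781849e-01 -1.80550996e-01]
 [ 0.00000000e+00  0.00000000e+00  0.00000000e+00  1.00000000e+00]]
```

View pics/scene0.png

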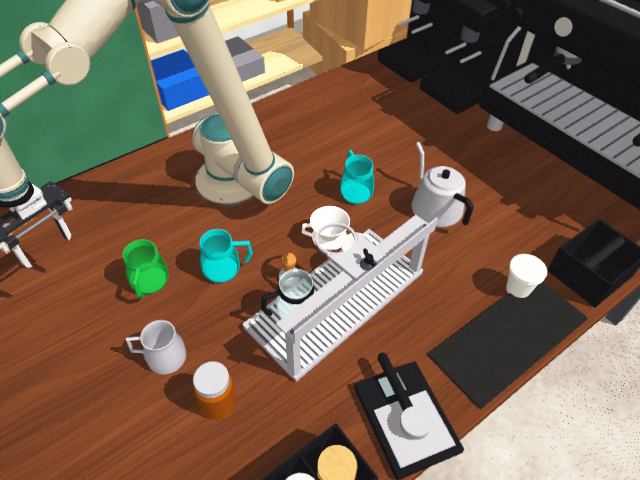

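View pics/side0.png

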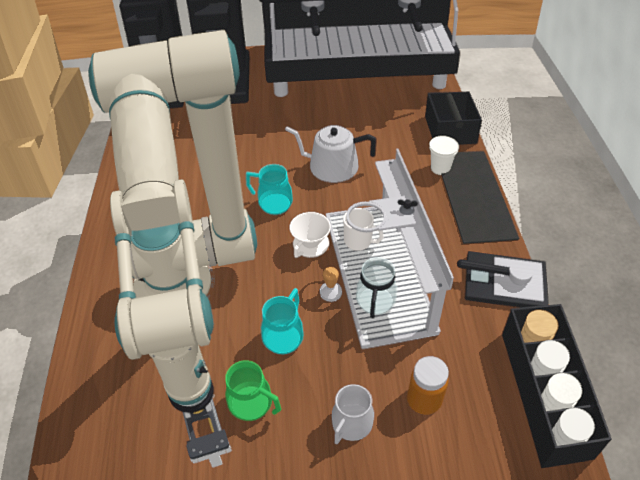

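Candidates for the carafe are the clear glass one with the black collar on the tray (side 378,290; scene 295,287), the turquoise ones (side 275,190 and 282,325) and the green one (side 248,390). Only the clear one on the tray fits the description. I'll enlarge it to confirm.

Run:
```python
import cv2
a=cv2.imread('pics/side0.png')[140:360,290:470]; cv2.imwrite('pics/c1.png',cv2.resize(a,None,fx=2.7,fy=2.7,interpolation=cv2.INTER_CUBIC))
a=cv2.imread('pics/scene0.png')[195:385,235:445]; cv2.imwrite('pics/c2.png',cv2.resize(a,None,fx=3,fy=3,interpolation=cv2.INTER_CUBIC))
```

```text
(no output)
```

View pics/c1.png

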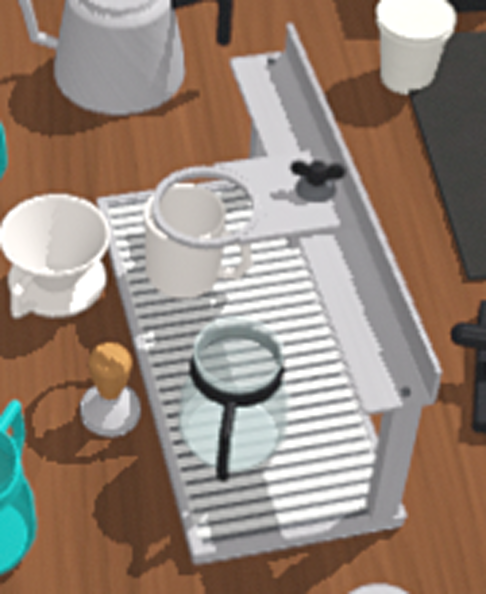

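View pics/c2.png

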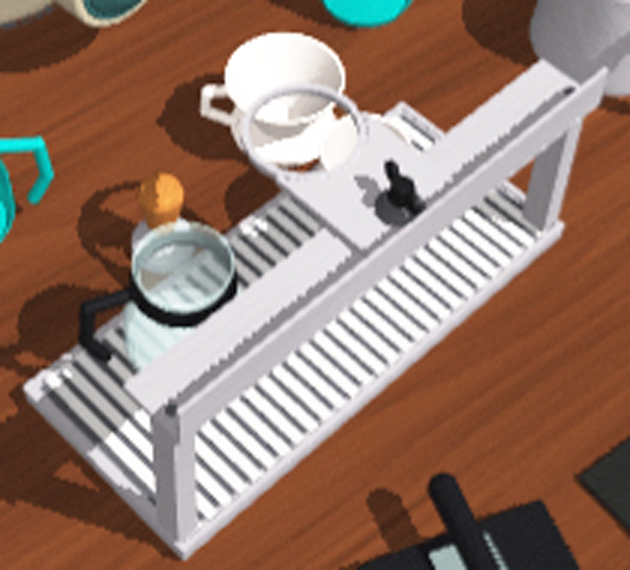

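The crops confirm it: the clear carafe stands in the near (-y) half of the tray, with its mouth at side ≈(378,270). The ring is over the mug in the far half, and the black wing screw is at side ≈(408,205). Next I'll fit the stand, holder and carafe poses from both views.

```bash
cat > h.py <<'E'
import numpy as np, cv2
from bench import sensors, read_camera, manip
def proj(c,P,T=None):
    T=c['world_from_camera'] if T is None else T
    Ti=np.linalg.inv(T); r=cv2.Rodrigues(Ti[:3,:3])[0]
    return cv2.projectPoints(np.asarray(P,float).reshape(-1,1,3),r,Ti[:3,3],c['mtx'],np.asarray(c['dist']))[0].reshape(-1,2)
def ray(c,uv,T=None):
    T=c['world_from_camera'] if T is None else T
    n=cv2.undistortPoints(np.asarray(uv,float).reshape(-1,1,2),c['mtx'],np.asarray(c['dist'])).reshape(-1,2)
    return T[:3,3],(T[:3,:3]@np.c_[n,np.ones(len(n))].T).T
def onz(c,uv,z,T=None):
    o,d=ray(c,uv,T); return o+d*((z-o[2])/d[:,2])[:,None]
def st(p,P):
    P=np.asarray(P,float).reshape(-1,3); c,s=np.cos(p[2]),np.sin(p[2])
    return P@np.array([[c,-s,0],[s,c,0],[0,0,1]]).T+[p[0],p[1],0]
E
python3 - <<'E'
from h import *
from scipy.optimize import least_squares
cs,cc=read_camera('side'),read_camera('scene')
S=lambda u,v:(290+u/2.7,140+v/2.7); C=lambda u,v:(235+u/3,195+v/3)
pts=[ (cs,S(290,25),[.1005,.23,.232]),(cs,S(437,372),[.1005,-.23,.232]),(cs,S(371,409),[.04,-.23,.195]),(cs,S(232,62),[.04,.23,.195]),
 (cc,C(607,68),[.1025,.23,.232]),(cc,C(172,412),[.1025,-.23,.232]),(cc,C(126,385),[.04,-.23,.195]),(cc,C(542,62),[.04,.23,.195])]
f=lambda p:np.concatenate([proj(c,st(p,P))[0]-uv for c,uv,P in pts])
r=least_squares(f,[.6,0,0],loss='soft_l1');print(r.x,f(r.x).reshape(-1,2).round(1))
p=r.x
R=st(p,[0,0,0])
def loc(w):
    c,s=np.cos(p[2]),np.sin(p[2]);d=w[:,:2]-p[:2];return np.c_[d@[c,s],d@[-s,c]]
print('ring',loc(onz(cs,[S(205,207)],.1995)),loc(onz(cc,[C(306,133)],.1995)))
print('screw',loc(onz(cs,[S(317,172)],.236)),loc(onz(cc,[C(400,186)],.236)))
print('mouth',loc(onz(cs,[S(239,345)],.147)),loc(onz(cc,[C(184,258)],.147)))
np.save('p.npy',p)
for n,c,s0 in(('side',cs,3),('scene',cc,3)):
    im=c['pixels'].copy()
    for l in (.1025,.04): 
        z=.232 if l>.1 else .195
        q=proj(c,st(p,[[l,-.23,z],[l,.23,z]])).astype(int);cv2.line(im,tuple(map(int,q[0])),tuple(map(int,q[1])),(0,0,255),1)
    q=proj(c,st(p,[[-.1,-.23,.02],[.1,-.23,.02],[.1,.23,.02],[-.1,.23,.02]])).astype(np.int32);cv2.polylines(im,[q],True,(255,0,0),1)
    a=im[140:370,240:460];cv2.imwrite(f'pics/f_{n}.png',cv2.resize(a,None,fx=2.5,fy=2.5))
E
```

```text
[ 0.56228719 -0.01263195  0.10801448] [[ 0.  -0.6]
 [ 0.9  0.3]
 [-2.4  1.2]
 [-0.6 -1.1]
 [ 0.6  0.7]
 [ 1.7  1. ]
 [-2.1 -0.2]
 [-0.1 -1.1]]
ring [[-0.03575271  0.02500019]] [[-0.03315563  0.02598964]]
screw [[0.06529265 0.01348989]] [[0.07206554 0.01938811]]
mouth [[-0.03226676 -0.09989796]] [[-0.03674717 -0.10244579]]
```

Emit:
carry_out(targets=[[[15, -12, -30, 0, 0, 0], [45, -38, -60, 0, 0, 0], [80, -66, -90, 0, 0, 0], [115, -96, -120, 0, 0, 0], [150, -125, -150, 0, 0, 0]]], gripper=255)

```text
time: 0.75
position: [0.2631, -0.3984, 0.3488]
orientation: [[0.961, 0.276, 0.0], [0.276, -0.961, 0.001], [0.0, -0.001, -1.0]]
force: [0.8, -0.3, 0.4]
width: 0.0579
```

Emit:
carry_out(targets=[[[32, -26, 0, 0, 0, 0], [64, -53, 0, 0, 0, 0], [96, -80, 0, 0, 0, 0], [128, -107, 0, 0, 0, 0], [160, -133, 0, 0, 0, 0]]])

```text
time: 1.25
position: [0.3805, -0.2247, 0.3491]
orientation: [[0.961, 0.276, 0.0], [0.276, -0.961, 0.001], [0.001, -0.0, -1.0]]
force: [0.4, -0.3, -0.1]
width: 0.0173
```

Emit:
carry_out(targets=[[[32, -26, 0, 0, 0, 2], [64, -53, 0, 0, 0, 4], [96, -80, 0, 0, 0, 6], [128, -107, 0, 0, 0, 8], [150, -125, 0, 0, 0, 9.9]]])

```text
time: 1.75
position: [0.4911, -0.0606, 0.3492]
orientation: [[0.994, 0.108, 0.001], [0.108, -0.994, 0.001], [0.001, -0.001, -1.0]]
force: [0.4, -0.9, 0.5]
width: 0.0007
```

Run:
```python
from h import *
import pickle
s=sensors.read_state();c=read_camera('wrist')
pickle.dump((s,c),open('w1.pkl','wb'))
cv2.imwrite('pics/w1.png',c['pixels']);print(s['position'],c['mtx'],c['dist'])
```

```text
[ 0.49109873 -0.06058174  0.34917789] [[375.76822675   0.         314.29978   ]
 [  0.         375.76822675 242.16441691]
 [  0.           0.           1.        ]] [0.01592685 0.         0.         0.         0.        ]
```

View pics/w1.png

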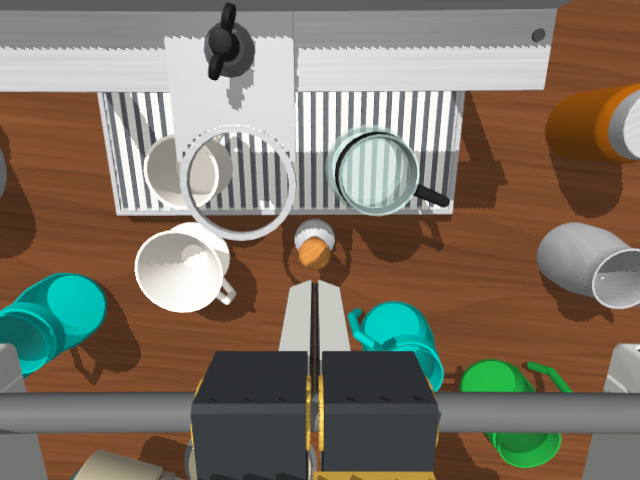

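View pics/f_side.png

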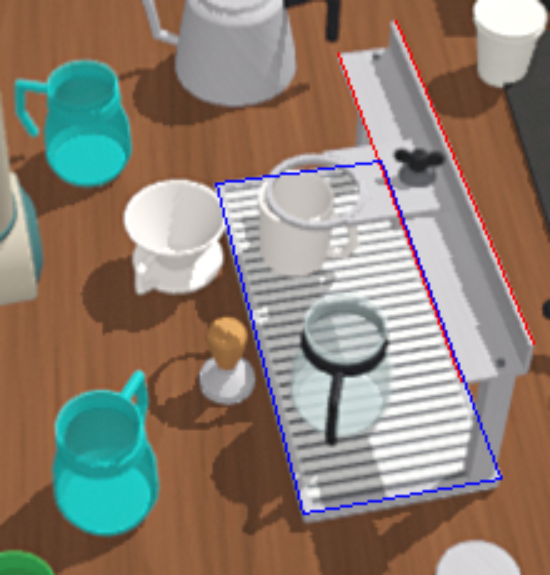

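Run:
```python
import cv2
a=cv2.imread('pics/w1.png')[0:260,150:470]; cv2.imwrite('pics/c3.png',cv2.resize(a,None,fx=2.5,fy=2.3,interpolation=cv2.INTER_CUBIC))
```

```text
(no output)
```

View pics/c3.png

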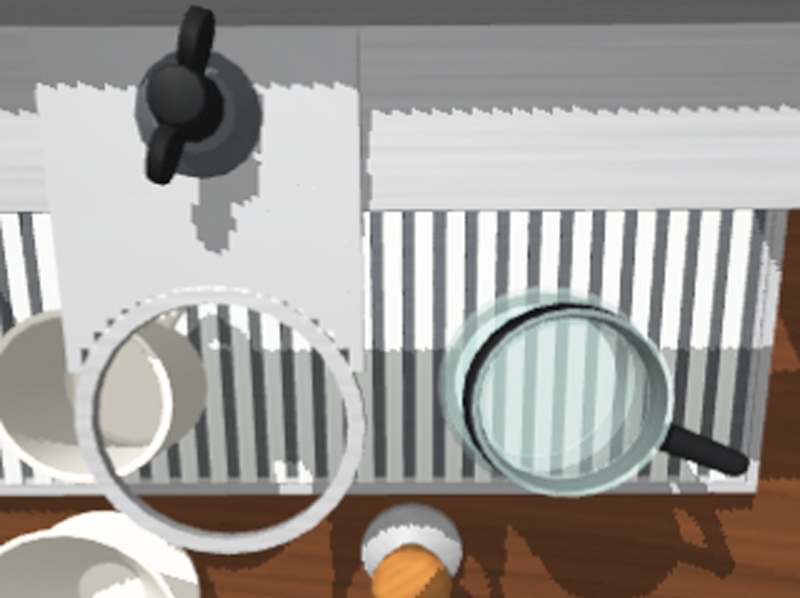

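```bash
cat >> h.py <<'E'
def Tw(s,c):
    T=np.eye(4);T[:3,:3]=s['orientation'];T[:3,3]=s['position'];return T@c['tool_from_camera']
def loc(w,p):
    c,s=np.cos(p[2]),np.sin(p[2]);d=np.atleast_2d(w)[:,:2]-p[:2];return np.c_[d@[c,s],d@[-s,c]]
E
python3 - <<'E'
from h import *
import pickle
s,c=pickle.load(open('w1.pkl','rb'));T=Tw(s,c);p=np.load('p.npy')
q=lambda L:[(150+u/2.5,v/2.3) for u,v in L]
def L(name,uv,z): print(name,(loc(onz(c,uv,z,T),p)*1000).round(1).tolist())
L('rim l r t b',q([(468,400),(672,400),(570,306),(570,496)]),.147)
L('ring l r b',q([(76,420),(364,420),(222,553)]),.2035)
L('plate left',q([(36,85),(67,370)]),.2035)
L('plate right',q([(358,30),(362,350)]),.2035)
L('rail front edge',[(5,91),(545,88)],.195)
L('rail right end',[(545,88)],.195)
L('upright top front',[(5,12),(555,9)],.232)
L('screw tips',q([(198,8),(158,183)]),.236)
L('hub',q([(177,95)]),.236)
E
```

```text
rim l r t b [[-34.1, -62.6], [-34.2, -144.7], [5.3, -101.8], [-77.0, -105.7]]
ring l r b [[-35.7, 76.0], [-35.6, -23.3], [-87.6, 28.7]]
plate left [[76.5, 76.7], [-17.4, 77.2]]
plate right [[93.1, -23.4], [-10.1, -23.0]]
rail front edge [[37.6, 214.3], [40.4, -229.4]]
rail right end [[40.4, -229.4]]
upright top front [[84.7, 174.1], [87.1, -206.1]]
screw tips [[90.0, 18.7], [42.3, 33.4]]
hub [[66.9, 26.1]]
```

Emit:
carry_out(targets=[[[20, -35, 0, 0, 0, 0], [40, -70, 0, 0, 0, 0], [60, -105, 0, 0, 0, 0], [86, -150, 0, 0, 0, 0], [86, -150, 0, 0, 0, 0]]])

```text
time: 2.3
position: [0.5636, 0.1052, 0.3487]
orientation: [[0.993, 0.115, 0.002], [0.115, -0.993, 0.008], [0.003, -0.007, -1.0]]
force: [0.5, 0.2, 0.2]
width: 0.0003
```

Emit:
carry_out(targets=[[[0, 0, 40, 0, 0, 0], [0, 0, 80, 0, 0, 0], [0, 0, 120, 0, 0, 0], [0, 0, 155, 0, 0, 0], [0, 0, 164, 0, 0, 0]]])

```text
time: 2.8
position: [0.5607, 0.1053, 0.1807]
orientation: [[0.993, 0.115, -0.006], [0.115, -0.993, 0.007], [-0.006, -0.007, -1.0]]
force: [-0.1, 1.0, -0.1]
width: 0.0006
```

Emit:
carry_out(targets=[[[0, 5, 0, 0, 0, 0], [0, 10, 0, 0, 0, 0], [0, 15, 0, 0, 0, 0], [0, 20, 0, 0, 0, 0], [0, 30, 0, 0, 0, 0]]])

```text
time: 3.3
position: [0.5648, 0.0757, 0.1817]
orientation: [[0.993, 0.115, -0.004], [0.115, -0.993, 0.008], [-0.003, -0.009, -1.0]]
force: [-0.2, 2.8, 2.1]
width: 0.0006
```

Emit:
carry_out(targets=[[[0, 10, 0, 0, 0, 0], [0, 22, 0, 0, 0, 0], [0, 36, 0, 0, 0, 0], [0, 50, 0, 0, 0, 0], [0, 64, 0, 0, 0, 0]]])

```text
time: 3.8
position: [0.572, 0.0126, 0.1818]
orientation: [[0.993, 0.115, -0.004], [0.115, -0.993, 0.011], [-0.003, -0.011, -1.0]]
force: [-1.3, 5.0, 3.4]
width: 0.0003
```

Emit:
carry_out(targets=[[[0, 14, 0, 0, 0, 0], [0, 28, 0, 0, 0, 0], [0, 38, 0, 0, 0, 0], [0, 46, 0, 0, 0, 0], [0, 50, 0, 0, 0, 0]]])

```text
time: 4.3
position: [0.5777, -0.0376, 0.1816]
orientation: [[0.993, 0.114, -0.004], [0.114, -0.993, 0.011], [-0.003, -0.012, -1.0]]
force: [-1.6, 4.4, 2.9]
width: 0.0005
```

Run:
```python
from h import *
import pickle
s=sensors.read_state();c=read_camera('wrist');p=np.load('p.npy')
pickle.dump((s,c),open('w2.pkl','wb'));print(s['position'],s['force'],loc(s['position'],p))
cv2.imwrite('pics/w2.png',cv2.resize(c['pixels'],None,fx=1.25,fy=1.25))
```

```text
[ 0.57771576 -0.03763653  0.18162296] [-1.55073762  4.4111      2.94188582] [[ 0.01264305 -0.02652213]]
```

View pics/w2.png

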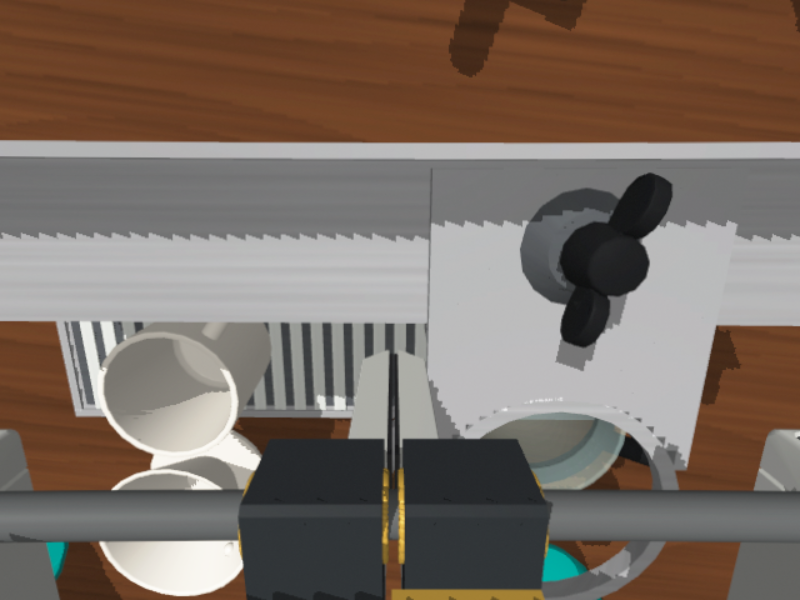

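Run:
```python
from h import *
import pickle
s,c=pickle.load(open('w2.pkl','rb'));T=Tw(s,c);p=np.load('p.npy')
for n,uv in (('left',[(429.5,330),(429,260)]),('right',[(737,230),(715,330)])):
  print(n,(loc(onz(c,np.array(uv)/1.25,.2035,T),p)*1000).round(1))
```

```text
left [[ 38.2 -38.9]
 [ 63.6 -38. ]]
right [[  74.4 -139.6]
 [  39.3 -139.5]]
```

Emit:
carry_out(targets=[[[0, 5, 0, 0, 0, 0], [0, 10, 0, 0, 0, 0], [0, 13, 0, 0, 0, 0], [0, 15, 0, 0, 0, 0], [0, 15, 0, 0, 0, 0]]])

```text
time: 4.85
position: [0.5796, -0.0536, 0.1813]
orientation: [[0.993, 0.114, -0.004], [0.114, -0.993, 0.009], [-0.003, -0.01, -1.0]]
force: [-0.4, 2.5, 1.7]
width: 0.0
```

Emit:
carry_out(targets=[[[0, -10, 0, 0, 0, 0], [0, -25, 0, 0, 0, 0], [-10, -25, -20, 0, 0, 0], [-25, -25, -60, 0, 0, 0], [-60, -25, -100, 0, 0, 0]]])

```text
time: 5.35
position: [0.5203, -0.0357, 0.2794]
orientation: [[0.993, 0.116, -0.004], [0.116, -0.993, 0.009], [-0.003, -0.009, -1.0]]
force: [1.0, 1.1, 1.1]
width: 0.0008
```

Emit:
carry_out(targets=[[[-20, 10, -20, 0, 0, 0], [-45, 20, -30, 0, 0, 0], [-70, 30, -40, 0, 0, 0], [-80, 40, -50, 0, 0, 0], [-80, 40, -50, 0, 0, 0]]])

```text
time: 5.85
position: [0.4459, -0.086, 0.3308]
orientation: [[0.993, 0.114, -0.001], [0.114, -0.993, 0.007], [-0.0, -0.007, -1.0]]
force: [0.1, 0.9, 0.4]
width: 0.0005
```

Run:
```python
from h import *
import pickle
s=sensors.read_state();c=read_camera('wrist');p=np.load('p.npy')
pickle.dump((s,c),open('w3.pkl','wb'));print(s['position'],s['orientation'],loc(s['position'],p))
cv2.imwrite('pics/w3.png',cv2.resize(c['pixels'][:340,150:550],None,fx=2,fy=1.7))
```

```text
[ 0.44585394 -0.08604341  0.33077664] [[ 9.93430138e-01  1.14435438e-01 -1.04464589e-03]
 [ 1.14439890e-01 -9.93407466e-01  6.71705703e-03]
 [-2.69089664e-04 -6.79247605e-03 -9.99976895e-01]] [[-0.12366878 -0.06043159]]
```

View pics/w3.png

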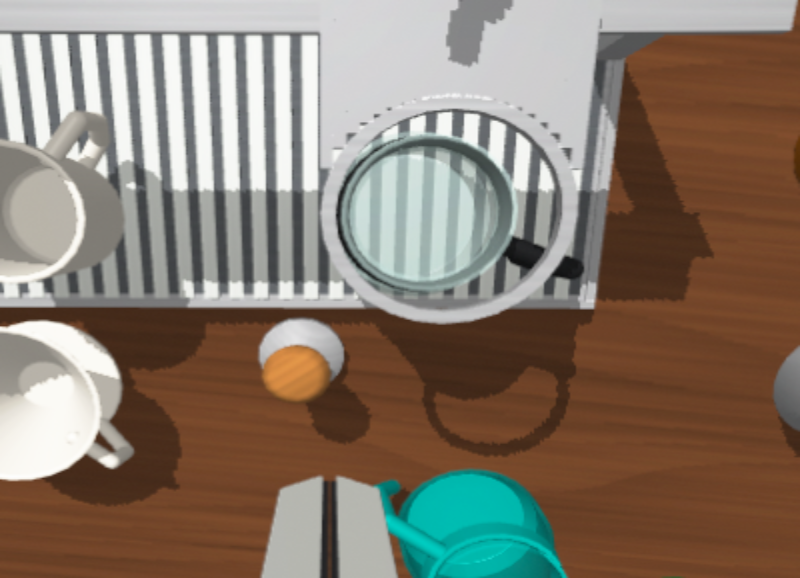

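Run:
```python
from h import *
import pickle
s,c=pickle.load(open('w3.pkl','rb'));T=Tw(s,c);p=np.load('p.npy')
q=lambda L:[(150+u/2,v/1.7) for u,v in L]
def L(name,uv,z): print(name,(loc(onz(c,q(uv),z,T),p)*1000).round(1).tolist())
L('ring l r b',[(321,212),(579,212),(448,324)],.2035)
L('rim',[(340,213),(516,213),(428,293),(428,134)],.147)
L('plate l r',[(320,100),(598,60)],.2035)
```

```text
ring l r b [[-36.2, -55.6], [-35.7, -156.0], [-87.3, -107.8]]
rim [[-35.7, -63.6], [-35.2, -144.8], [-78.3, -106.2], [4.1, -102.4]]
plate l r [[10.4, -55.1], [26.3, -156.5]]
```

Run:
```python
import numpy as np
g=np.array([(x,y) for x in np.linspace(-8,8,17) for y in np.linspace(-10.5,10.5,22)])
for R in (24,26):
 for e in ((0,0),(3,0),(-3,0)):
  o=[]
  for pf in range(0,226,15):
    a=np.radians(pf);F=R*np.array([-np.sin(a),-np.cos(a)])+e+g
    r=np.hypot(*F.T);hub=r.min()
    psi=np.degrees(np.arctan2(-F[:,0],-F[:,1]))
    psi=(psi-pf+180)%360-180+pf
    m=r<26
    # front face of wing: trailing side at angle lag asin(2.8/r)
    o.append((pf,int((psi[m]+np.degrees(np.arcsin(2.8/r[m]))).max()) if m.any() else None,round(hub,0), round((F[:,0]).max())))
  print(R,e,o)
```

```text
24 (0, 0) [(0, 40, np.float64(14.0), 8), (15, 56, np.float64(13.0), 2), (30, 69, np.float64(11.0), -4), (45, 81, np.float64(11.0), -9), (60, 95, np.float64(13.0), -13), (75, 115, np.float64(15.0), -15), (90, 131, np.float64(16.0), -16), (105, 144, np.float64(15.0), -15), (120, 156, np.float64(13.0), -13), (135, 165, np.float64(11.0), -9), (150, 177, np.float64(11.0), -4), (165, 200, np.float64(13.0), 2), (180, 220, np.float64(14.0), 8), (195, 236, np.float64(13.0), 14), (210, 249, np.float64(11.0), 20), (225, 261, np.float64(11.0), 25)]
24 (3, 0) [(0, 31, np.float64(14.0), 11), (15, 50, np.float64(13.0), 5), (30, 66, np.float64(10.0), -1), (45, 80, np.float64(9.0), -6), (60, 97, np.float64(10.0), -10), (75, 121, np.float64(12.0), -12), (90, 138, np.float64(13.0), -13), (105, 151, np.float64(12.0), -12), (120, 163, np.float64(10.0), -10), (135, 172, np.float64(9.0), -6), (150, 190, np.float64(10.0), -1), (165, 212, np.float64(13.0), 5), (180, 228, np.float64(14.0), 11), (195, 241, np.float64(13.0), 17), (210, 252, np.float64(12.0), 23), (225, 261, np.float64(14.0), 28)]
24 (-3, 0) [(0
[... 1470 characters left out ...]
oat64(15.0), 4), (180, 223, np.float64(16.0), 11), (195, 237, np.float64(15.0), 18), (210, 248, np.float64(14.0), 24), (225, 258, np.float64(16.0), 29)]
26 (-3, 0) [(0, 43, np.float64(16.0), 5), (15, 57, np.float64(15.0), -2), (30, 68, np.float64(14.0), -8), (45, 78, np.float64(16.0), -13), (60, 90, np.float64(18.0), -18), (75, 108, np.float64(20.0), -20), (90, 123, np.float64(21.0), -21), (105, 135, np.float64(20.0), -20), (120, 142, np.float64(18.0), -18), (135, 154, np.float64(16.0), -13), (150, 167, np.float64(14.0), -8), (165, 184, np.float64(15.0), -2), (180, 207, np.float64(16.0), 5), (195, 227, np.float64(15.0), 12), (210, 243, np.float64(12.0), 18), (225, 257, np.float64(11.0), 23)]
```

Holder is centred to about 1.6 mm: ring y -105.8 and mouth y -104.2 in stand mm. Now I'll plan the screw strokes.

```bash
cat >> h.py <<'E'
def tool(s,W):  # world pts -> tool-frame shifts mm
    return ((np.atleast_2d(W)-s['position'])@s['orientation']*1000).round(1)
AX=np.array([.069,-.1053])
def orb(p,R,pf,z):
    a=np.radians(np.atleast_1d(pf));return st(p,np.c_[AX[0]-R*np.sin(a),AX[1]-R*np.cos(a),np.full(len(a),z)])
E
python3 - <<'E'
from h import *
import pickle
p=np.load('p.npy')
s,c=pickle.load(open('w2.pkl','rb'));T=Tw(s,c)
for z in (.230,.236,.242): print('w2 hub (s~-89.3)',(loc(onz(c,[(605/1.25,258/1.25)],z,T),p)*1000).round(1), (loc(onz(c,np.array([(655,182),(583,335)])/1.25,z,T),p)*1000).round(1).tolist())
s=sensors.read_state();print(loc(s['position'],p),s['position'])
print(tool(s,np.r_[orb(p,60,[45],.30),orb(p,60,[45],.224)]))
E
python3 - <<'E'
import cv2
from bench import read_camera
c=read_camera('side');cv2.imwrite('pics/s1.png',cv2.resize(c['pixels'][160:360,300:480],None,fx=3,fy=3,interpolation=cv2.INTER_CUBIC))
E
```

```text
w2 hub (s~-89.3) [[ 69.8 -85.9]] [[90.6, -96.4], [46.6, -82.5]]
w2 hub (s~-89.3) [[ 70.9 -83.2]] [[90.8, -93.2], [48.8, -80.0]]
w2 hub (s~-89.3) [[ 72.1 -80.5]] [[91.0, -90.1], [51.0, -77.5]]
[[-0.12312413 -0.05982748]] [ 0.44633029 -0.08538411  0.32979244]
[[-42535.2  42169.6   -271.3]
 [-42535.1  42170.2   -195.3]]
```

View pics/s1.png

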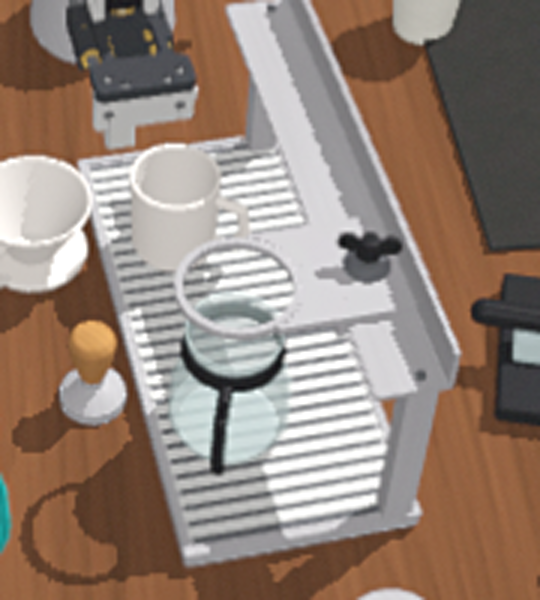

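```bash
sed -i 's/AX=np.array(\[.069,-.1053\])/AX=np.array([.070,-.1053])/; s/a=np.radians(np.atleast_1d(pf));return/R=R\/1000;a=np.radians(np.atleast_1d(pf));return/' h.py
python3 - <<'E'
from h import *
p=np.load('p.npy')
s=sensors.read_state()
print(tool(s,np.r_[orb(p,60,[45],.30),orb(p,60,[45],.224),orb(p,25,[45,60,75,90,105,120,135,150,165,180,190],.224)]))
E
```

```text
[[149.9  89.7  27.9]
 [150.1  90.4 103.9]
 [175.1  65.8 104. ]
 [171.1  60.6 104.1]
 [168.7  54.6 104.2]
 [167.9  48.1 104.2]
 [168.8  41.6 104.3]
 [171.3  35.6 104.3]
 [175.3  30.5 104.4]
 [180.5  26.5 104.4]
 [186.6  24.1 104.4]
 [193.1  23.3 104.4]
 [197.4  23.7 104.4]]
```

Move to beside the screw, low.

Emit:
carry_out(targets=[[[36, 22, 7, 0, 0, 0], [72, 44, 14, 0, 0, 0], [108, 66, 20, 0, 0, 0], [140, 84, 27, 0, 0, 0], [150, 90, 28, 0, 0, 0]]])

```text
time: 6.45
position: [0.6089, -0.1573, 0.2955]
orientation: [[0.993, 0.116, -0.007], [0.116, -0.993, 0.011], [-0.006, -0.012, -1.0]]
force: [0.7, 0.5, -0.3]
width: 0.0002
```

Emit:
carry_out(targets=[[[0, 0, 20, 0, 0, 0], [0, 0, 40, 0, 0, 0], [0, 0, 60, 0, 0, 0], [0, 0, 70, 0, 0, 0], [0, 0, 73, 0, 0, 0]]])

```text
time: 6.95
position: [0.6076, -0.1555, 0.221]
orientation: [[0.993, 0.116, -0.01], [0.117, -0.993, 0.012], [-0.009, -0.013, -1.0]]
force: [-0.5, 0.1, 0.0]
width: 0.0003
```

Run:
```python
from h import *
p=np.load('p.npy')
s=sensors.read_state();print(s['position'],s['force'],loc(s['position'],p)-AX)
print(tool(s,orb(p,25,[45,60,75,90,105,120,135,150,165,180,190],.224)))
c=read_camera('wrist');cv2.imwrite('pics/w4.png',cv2.resize(c['pixels'],None,fx=1.25,fy=1.25))
```

```text
[ 0.60759823 -0.15554845  0.22104344] [-0.50831339  0.14495414  0.04528975] [[-0.04036008 -0.04166833]]
[[ 22.9 -23.8  -2.8]
 [ 18.9 -29.   -2.7]
 [ 16.5 -35.1  -2.6]
 [ 15.7 -41.6  -2.5]
 [ 16.6 -48.   -2.5]
 [ 19.2 -54.   -2.4]
 [ 23.2 -59.2  -2.4]
 [ 28.4 -63.1  -2.4]
 [ 34.4 -65.6  -2.4]
 [ 40.9 -66.3  -2.4]
 [ 45.3 -65.9  -2.5]]
```

View pics/w4.png

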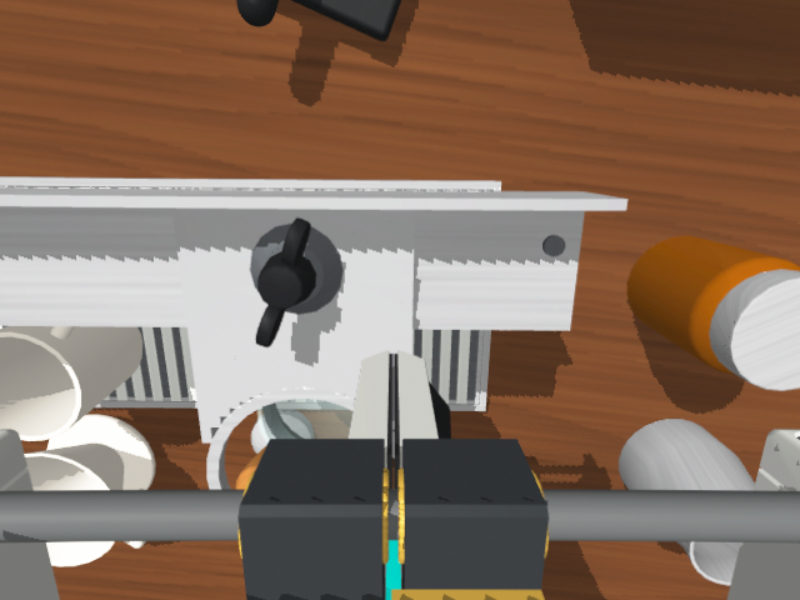

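Run:
```python
from h import *
p=np.load('p.npy')
s=sensors.read_state();c=read_camera('wrist');T=Tw(s,c)
P=np.array([(303,222),(263,343),(285,280)])/1.25
for z in(.232,.237):print((loc(onz(c,P,z,T),p)*1000).round(1).tolist())
print((loc(onz(c,np.array([(190,330),(413,325)])/1.25,.2035,T),p)*1000).round(1).tolist())
print(tool(s,orb(p,26,[45,60,75,90,105,120,135,150,165,180,190],.224)))
```

```text
[[92.1, -113.9], [45.3, -96.2], [70.6, -106.2]]
[[92.7, -114.9], [47.3, -97.7], [71.8, -107.4]]
[[39.8, -55.2], [43.4, -155.2]]
[[ 21.9 -23.4  -2.3]
 [ 17.8 -28.8  -2.2]
 [ 15.2 -35.1  -2.1]
 [ 14.4 -41.8  -2. ]
 [ 15.4 -48.6  -1.9]
 [ 18.  -54.8  -1.8]
 [ 22.2 -60.2  -1.8]
 [ 27.6 -64.2  -1.8]
 [ 33.9 -66.8  -1.8]
 [ 40.6 -67.6  -1.9]
 [ 45.2 -67.2  -1.9]]
```

Emit:
carry_out(targets=[[[22, -23, -2, 0, 0, 0], [18, -29, -2, 0, 0, 0], [15, -35, -2, 0, 0, 0], [14.5, -42, -2, 0, 0, 0], [15.5, -48.5, -2, 0, 0, 0]]])

```text
time: 7.55
position: [0.6174, -0.1066, 0.2258]
orientation: [[0.993, 0.116, -0.007], [0.116, -0.993, 0.01], [-0.006, -0.01, -1.0]]
force: [-0.2, -2.0, 0.6]
width: 0.0003
```

Run:
```python
from h import *
p=np.load('p.npy')
s=sensors.read_state();print(s['position'],s['force'],loc(s['position'],p)-AX)
print(tool(s,orb(p,26,[105,120,135,150,165,180,190],.224)))
c=read_camera('wrist');cv2.imwrite('pics/w5.png',cv2.resize(c['pixels'],None,fx=1.25,fy=1.25))
```

```text
[ 0.61738582 -0.1065795   0.22578363] [-0.19266862 -2.02080639  0.57636434] [[-0.02535046  0.00596008]]
[[  0.3  -0.7   1.8]
 [  2.9  -7.    1.8]
 [  7.1 -12.4   1.9]
 [ 12.5 -16.4   1.9]
 [ 18.8 -19.    1.9]
 [ 25.5 -19.8   1.8]
 [ 30.  -19.4   1.8]]
```

View pics/w5.png

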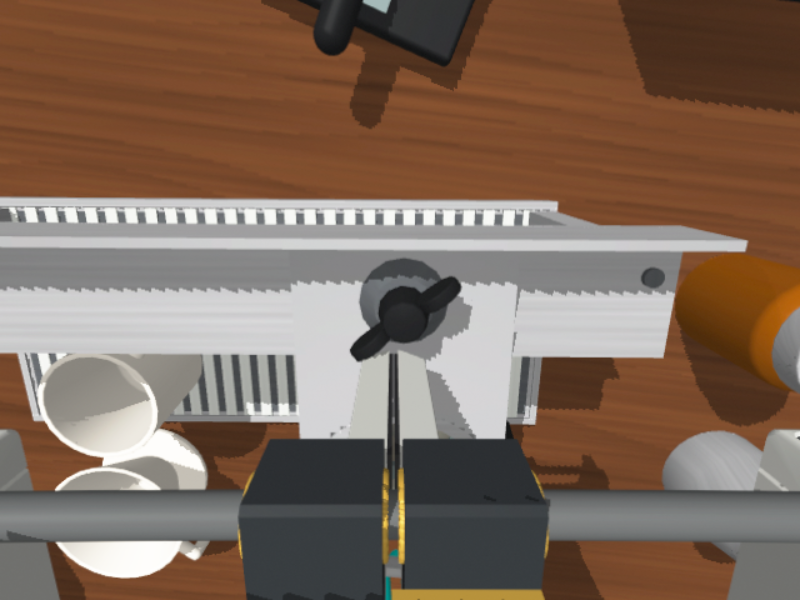

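Emit:
carry_out(targets=[[[3, -7, 1, 0, 0, 0], [7, -12.5, 1, 0, 0, 0], [12.5, -16.5, 1, 0, 0, 0], [19, -19, 1, 0, 0, 0], [25.5, -20, 1, 0, 0, 0]]])

```text
time: 8.1
position: [0.6402, -0.0814, 0.2242]
orientation: [[0.993, 0.117, -0.01], [0.117, -0.993, 0.013], [-0.008, -0.014, -1.0]]
force: [-2.0, -0.5, 0.1]
width: 0.0004
```

Emit:
carry_out(targets=[[[5, 0, 0, 0, 0, 0], [10, 1, 0, 0, 0, 0], [10, 1, 0, 0, 0, 0], [8, -14, 0, 0, 0, 0], [-10, -28, 0, 0, 0, 0]]])

```text
time: 8.6
position: [0.6284, -0.054, 0.2243]
orientation: [[0.993, 0.116, -0.008], [0.116, -0.993, 0.013], [-0.006, -0.014, -1.0]]
force: [-1.0, 0.2, 0.5]
width: 0.0007
```

Run:
```python
from h import *
p=np.load('p.npy')
s=sensors.read_state();print(s['position'],s['force'],loc(s['position'],p)-AX)
print(tool(s,st(p,[[.010,-.065,.224],[.010,-.16,.224],[.069,-.16,.224]])))
c=read_camera('wrist');cv2.imwrite('pics/w6.png',cv2.resize(c['pixels'],None,fx=1.25,fy=1.25))
```

```text
[ 0.62837938 -0.05402396  0.22426791] [-1.03658271  0.20843515  0.53428429] [[-0.00875524  0.05702418]]
[[-51.4  16.3   0.4]
 [-52.2 111.3  -0.9]
 [  6.8 111.8  -1.3]]
```

View pics/w6.png

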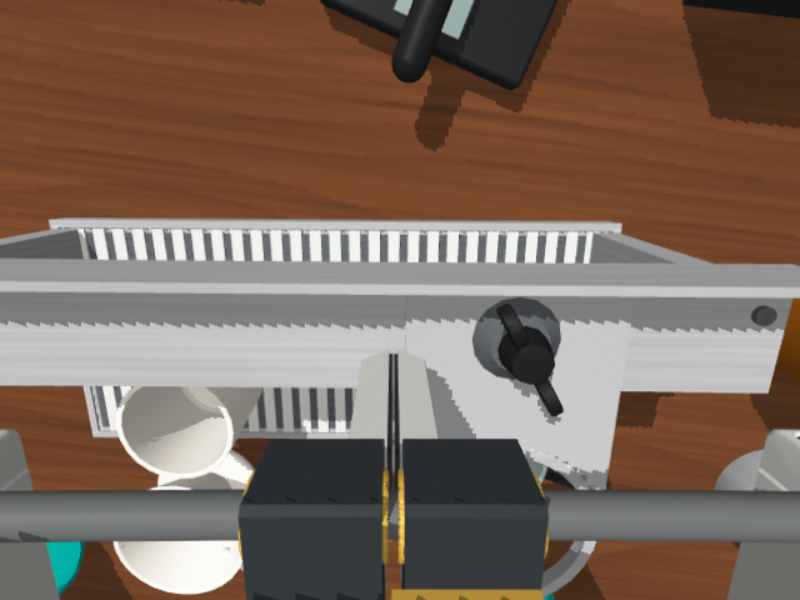

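Emit:
carry_out(targets=[[[-40, 5, 0, 0, 0, 0], [-52, 45, 0, 0, 0, 0], [-52, 85, 0, 0, 0, 0], [-30, 111, 0, 0, 0, 0], [5, 111, 0, 0, 0, 0]]])

```text
time: 9.15
position: [0.6413, -0.165, 0.2243]
orientation: [[0.994, 0.113, -0.011], [0.113, -0.994, 0.012], [-0.01, -0.013, -1.0]]
force: [-0.2, -0.0, 0.3]
width: 0.0005
```

```bash
cat > step.py <<'E'
from h import *
import sys
p=np.load('p.npy')
s=sensors.read_state();print(s['position'],s['force'],loc(s['position'],p)-AX)
print(tool(s,orb(p,26,range(0,211,15),.223)))
E
python3 step.py
```

```text
[ 0.64126176 -0.16497188  0.22433116] [-0.23843712 -0.01419384  0.27271255] [[-0.00790863 -0.05466593]]
[[  8.1 -28.6   1.6]
 [  1.3 -29.5   1.7]
 [ -4.9 -32.2   1.8]
 [-10.3 -36.3   1.9]
 [-14.4 -41.7   2. ]
 [-16.9 -48.    2.1]
 [-17.8 -54.7   2.2]
 [-16.9 -61.5   2.3]
 [-14.2 -67.7   2.4]
 [-10.1 -73.1   2.4]
 [ -4.7 -77.2   2.4]
 [  1.6 -79.7   2.4]
 [  8.3 -80.6   2.3]
 [ 15.1 -79.7   2.2]
 [ 21.3 -77.1   2.1]]
```

Emit:
carry_out(targets=[[[7, -26, 1, 0, 0, 0], [-2, -31, 1, 0, 0, 0], [-10, -36, 1, 0, 0, 0], [-14.5, -42, 1, 0, 0, 0], [-17, -48, 1, 0, 0, 0]]])

```text
time: 9.65
position: [0.6183, -0.1199, 0.2251]
orientation: [[0.994, 0.112, -0.009], [0.112, -0.994, 0.01], [-0.008, -0.011, -1.0]]
force: [2.1, -2.5, 1.4]
width: 0.0004
```

Emit:
carry_out(targets=[[[-1, -7, 1, 0, 0, 0], [0, -13.5, 1, 0, 0, 0], [3, -20, 1, 0, 0, 0], [7, -25, 1, 0, 0, 0], [12.5, -29, 1, 0, 0, 0]]])

```text
time: 10.15
position: [0.6271, -0.0887, 0.2238]
orientation: [[0.994, 0.113, -0.011], [0.113, -0.994, 0.011], [-0.01, -0.012, -1.0]]
force: [-2.5, -2.1, -0.0]
width: 0.0006
```

```bash
python3 step.py
```

```text
[ 0.62706733 -0.08873431  0.22383513] [-2.49230815 -2.14197594 -0.02653628] [[-0.01380158  0.02265756]]
[[ 13.6  48.7   0.1]
 [  6.8  47.8   0.2]
 [  0.6  45.2   0.3]
 [ -4.8  41.    0.4]
 [ -8.9  35.6   0.5]
 [-11.4  29.3   0.6]
 [-12.3  22.6   0.7]
 [-11.4  15.9   0.8]
 [ -8.8   9.6   0.8]
 [ -4.6   4.3   0.8]
 [  0.8   0.2   0.8]
 [  7.1  -2.4   0.8]
 [ 13.8  -3.3   0.7]
 [ 20.6  -2.3   0.7]
 [ 26.8   0.3   0.6]]
```

Emit:
carry_out(targets=[[[7, -2.5, 0, 0, 0, 0], [14, -3.5, 0, 0, 0, 0], [20, -2.5, 0, 0, 0, 0], [24, -1, 0, 0, 0, 0], [24, -1, 0, 0, 0, 0]]])

```text
time: 10.65
position: [0.6524, -0.0847, 0.2234]
orientation: [[0.994, 0.113, -0.009], [0.113, -0.994, 0.012], [-0.008, -0.013, -1.0]]
force: [0.2, 2.2, -0.6]
width: 0.0004
```

Emit:
carry_out(targets=[[[-2, -15, 0, 0, 0, 0], [-20, -30, 0, 0, 0, 0], [-50, -30, 0, 0, 0, 0], [-70, -10, 0, 0, 0, 0], [-70, 10, 0, 0, 0, 0]]])

```text
time: 11.15
position: [0.5818, -0.1015, 0.2251]
orientation: [[0.993, 0.114, -0.009], [0.114, -0.993, 0.011], [-0.007, -0.012, -1.0]]
force: [0.4, -0.0, -0.4]
width: 0.0005
```

```bash
python3 step.py|head -1
python3 - <<'E'
from h import *
import pickle
p=np.load('p.npy')
s=sensors.read_state()
print(tool(s,st(p,[[.010,-.065,.224],[.010,-.16,.224],[.069,-.16,.224]])))
c=read_camera('wrist');cv2.imwrite('pics/w7.png',cv2.resize(c['pixels'],None,fx=1.25,fy=1.25))
pickle.dump((s,c),open('w7.pkl','wb'))
E
```

```text
[ 0.58178719 -0.10151512  0.22510866] [ 0.3677263  -0.01484148 -0.42924533] [[-0.06019566  0.01483264]]
[[  0.4 -25.5   1.4]
 [ -0.2  69.5   0.3]
 [ 58.8  69.9  -0.2]]
```

View pics/w7.png

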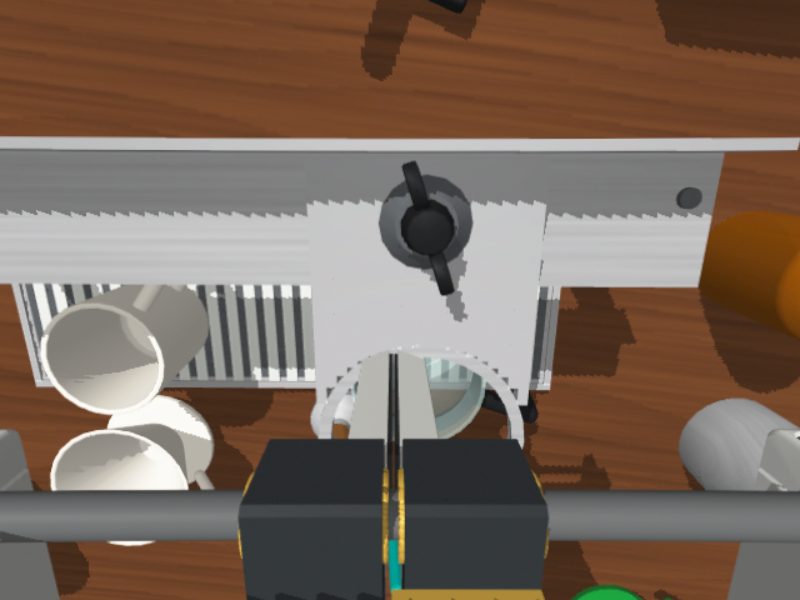

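Run:
```python
from h import *
import pickle
s,c=pickle.load(open('w7.pkl','rb'));T=Tw(s,c);p=np.load('p.npy')
print((loc(onz(c,np.array([(309.5,240),(313,350),(543,240),(534,350)])/1.25,.2035,T),p)*1000).round(1).tolist())
print((loc(onz(c,np.array([(411,165),(447,290)])/1.25,.234,T),p)*1000).round(1).tolist())
```

```text
[[60.4, -53.3], [9.3, -52.6], [61.1, -153.6], [10.4, -154.4]]
[[91.9, -95.7], [46.8, -110.0]]
```

Emit:
carry_out(targets=[[[0, 25, 0, 0, 0, 0], [0, 50, 0, 0, 0, 0], [5, 69, 0, 0, 0, 0], [30, 69, 0, 0, 0, 0], [55, 69, 0, 0, 0, 0]]])

```text
time: 11.7
position: [0.6473, -0.1681, 0.2243]
orientation: [[0.994, 0.11, -0.005], [0.11, -0.994, 0.008], [-0.004, -0.009, -1.0]]
force: [-0.6, -0.2, 0.5]
width: 0.0003
```

```bash
python3 step.py
```

```text
[ 0.64726457 -0.168068    0.2242677 ] [-0.64418278 -0.23984057  0.46933331] [[-0.00227457 -0.05839114]]
[[  2.3 -32.4   1.5]
 [ -4.4 -33.3   1.6]
 [-10.6 -35.9   1.6]
 [-16.  -40.    1.7]
 [-20.1 -45.4   1.8]
 [-22.7 -51.7   1.8]
 [-23.6 -58.4   1.9]
 [-22.7 -65.2   1.9]
 [-20.1 -71.4   2. ]
 [-15.9 -76.8   2. ]
 [-10.6 -80.9   2. ]
 [ -4.3 -83.5   2. ]
 [  2.5 -84.4   2. ]
 [  9.2 -83.5   2. ]
 [ 15.4 -80.9   1.9]]
```

Emit:
carry_out(targets=[[[2, -29, 1, 0, 0, 0], [-7, -34, 1, 0, 0, 0], [-16, -40, 1, 0, 0, 0], [-20, -45.5, 1, 0, 0, 0], [-22.5, -51.5, 1, 0, 0, 0]]])

```text
time: 12.2
position: [0.6193, -0.1205, 0.2248]
orientation: [[0.994, 0.109, -0.003], [0.109, -0.994, 0.006], [-0.002, -0.006, -1.0]]
force: [2.4, -2.8, 1.5]
width: 0.0002
```

Emit:
carry_out(targets=[[[-1, -7, 1, 0, 0, 0], [0, -13, 1, 0, 0, 0], [2, -18, 1, 0, 0, 0], [4, -22, 1, 0, 0, 0], [6, -24, 1, 0, 0, 0]]])

```text
time: 12.7
position: [0.622, -0.0949, 0.2233]
orientation: [[0.994, 0.109, -0.005], [0.109, -0.994, 0.007], [-0.004, -0.007, -1.0]]
force: [-1.4, -0.3, -0.5]
width: 0.0005
```

```bash
python3 step.py
python3 - <<'E'
from h import *
c=read_camera('wrist');cv2.imwrite('pics/w8.png',cv2.resize(c['pixels'][100:400],None,fx=1.25,fy=1.25))
E
```

```text
[ 0.62198855 -0.0948867   0.22334533] [-1.35597076 -0.32987291 -0.48173483] [[-0.01951402  0.01708854]]
[[19.4 43.1 -0.1]
 [12.7 42.2 -0. ]
 [ 6.5 39.6  0. ]
 [ 1.1 35.5  0.1]
 [-3.  30.1  0.1]
 [-5.6 23.8  0.2]
 [-6.5 17.1  0.2]
 [-5.6 10.4  0.3]
 [-3.   4.1  0.3]
 [ 1.1 -1.3  0.4]
 [ 6.5 -5.4  0.4]
 [12.8 -8.   0.4]
 [19.5 -8.9  0.3]
 [26.3 -8.   0.3]
 [32.5 -5.4  0.3]]
```

View pics/w8.png

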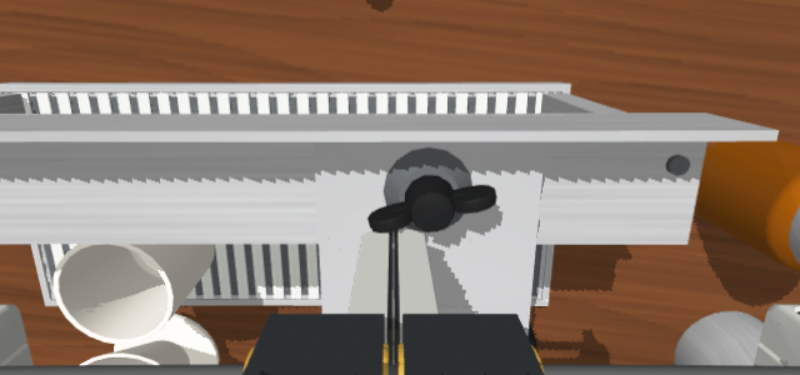

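Emit:
carry_out(targets=[[[2, -3, 0, 0, 0, 0], [4, -5, 0, 0, 0, 0], [6, -6, 0, 0, 0, 0], [7, -6.5, 0, 0, 0, 0], [8, -7, 0, 0, 0, 0]]])

```text
time: 13.25
position: [0.6271, -0.088, 0.2229]
orientation: [[0.994, 0.109, -0.01], [0.109, -0.994, 0.005], [-0.01, -0.006, -1.0]]
force: [-7.1, -3.8, 1.5]
width: 0.0008
```

```bash
python3 step.py
python3 - <<'E'
from h import *
c=read_camera('wrist');cv2.imwrite('pics/w9.png',cv2.resize(c['pixels'][160:320,250:450],None,fx=4,fy=3.5,interpolation=cv2.INTER_CUBIC))
E
```

```text
[ 0.62709907 -0.08804284  0.2229006 ] [-7.08157747 -3.78816247  1.49454834] [[-0.01369548  0.02334158]]
[[ 13.6  49.4  -0.5]
 [  6.9  48.5  -0.5]
 [  0.6  45.9  -0.4]
 [ -4.7  41.7  -0.3]
 [ -8.9  36.3  -0.2]
 [-11.5  30.1  -0.2]
 [-12.3  23.3  -0.1]
 [-11.4  16.6  -0.1]
 [ -8.8  10.3  -0.1]
 [ -4.7   5.   -0.1]
 [  0.7   0.8  -0.1]
 [  7.   -1.8  -0.2]
 [ 13.7  -2.6  -0.2]
 [ 20.4  -1.7  -0.3]
 [ 26.7   0.9  -0.4]]
```

View pics/w9.png

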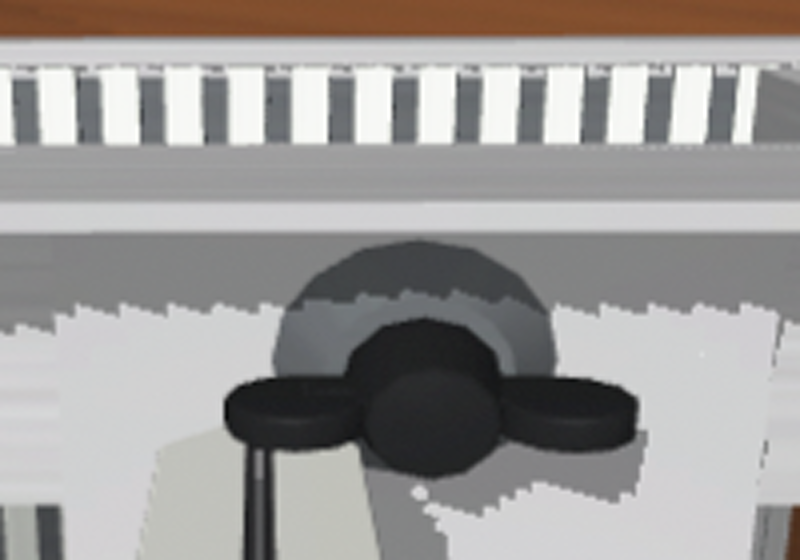

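Emit:
carry_out(targets=[[[1, 0, 0, 0, 0, 0], [1, 0, 0, 0, 0, 0], [-15, 0, 0, 0, 0, 0], [-30, 0, -10, 0, 0, 0], [-50, 0, -40, 0, 0, 0]]])

```text
time: 13.8
position: [0.5767, -0.0928, 0.2615]
orientation: [[0.994, 0.109, -0.014], [0.11, -0.994, 0.008], [-0.013, -0.009, -1.0]]
force: [0.6, -0.6, 0.1]
width: 0.0003
```

Emit:
carry_out(targets=[[[-30, 5, -20, 0, 0, 0], [-60, 5, -40, 0, 0, 0], [-90, 5, -60, 0, 0, 0], [-120, 5, -70, 0, 0, 0], [-120, 5, -70, 0, 0, 0]]])

```text
time: 14.3
position: [0.4575, -0.1114, 0.3368]
orientation: [[0.994, 0.108, -0.008], [0.108, -0.994, 0.006], [-0.007, -0.006, -1.0]]
force: [0.7, 0.3, -0.8]
width: 0.0008
```

Run:
```python
from h import *
import pickle
s=sensors.read_state();c=read_camera('wrist');p=np.load('p.npy')
pickle.dump((s,c),open('wa.pkl','wb'));print(s['position'],s['force'],loc(s['position'],p))
cv2.imwrite('pics/wa.png',cv2.resize(c['pixels'][:300,150:550],None,fx=2,fy=2))
a=read_camera('side');cv2.imwrite('pics/s2.png',cv2.resize(a['pixels'][160:360,300:480],None,fx=3,fy=3,interpolation=cv2.INTER_CUBIC))
```

```text
[ 0.45745845 -0.1114423   0.33678321] [ 0.67835842  0.25763432 -0.82928905] [[-0.11487002 -0.08693347]]
```

View pics/wa.png

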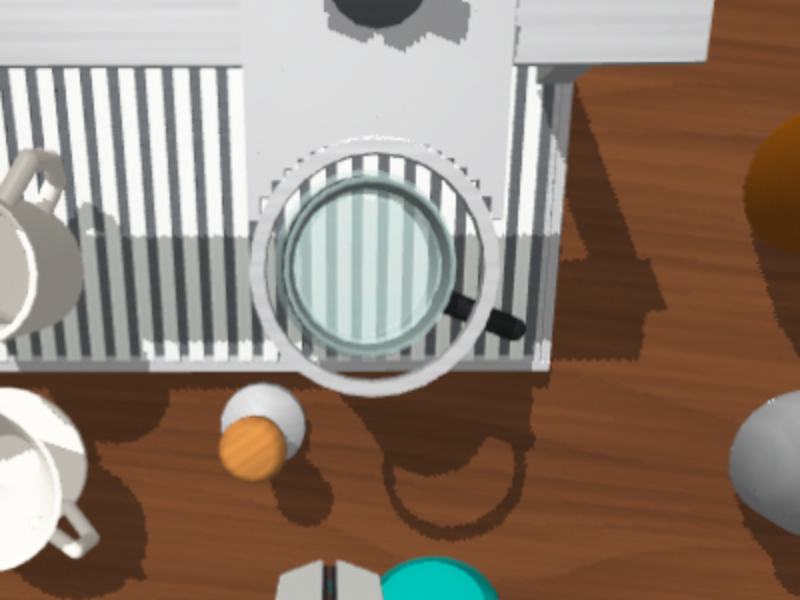

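View pics/s2.png

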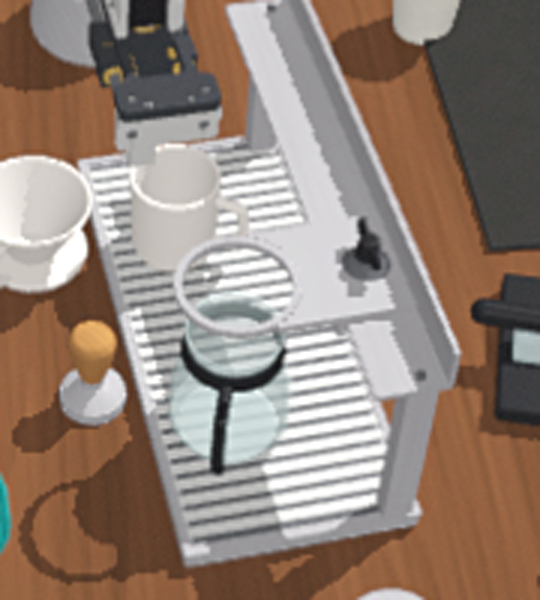

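Run:
```python
from h import *
import pickle
s,c=pickle.load(open('wa.pkl','rb'));T=Tw(s,c);p=np.load('p.npy')
q=lambda L:[(150+u/2,v/2) for u,v in L]
def L(name,uv,z): print(name,(loc(onz(c,q(uv),z,T),p)*1000).round(1).tolist())
L('ring l r b',[(250,268),(500,268),(375,396)],.2035)
L('rim',[(284,263),(456,263),(370,356),(370,170)],.147)
# screw wing line in side view
cs=read_camera('side')
im=cs['pixels'];
for d in(0,15):
  a=np.radians(d);u=.026*np.array([np.sin(a),np.cos(a)])
  P=st(p,[[.07+k*u[0],-.104+k*u[1],.2345] for k in(1,-1)])
  print(d,((proj(cs,P)-[300,160])*3).round())
```

```text
ring l r b [[-35.3, -54.2], [-35.3, -154.1], [-86.9, -105.2]]
rim [[-33.7, -64.4], [-33.7, -145.4], [-77.1, -105.6], [6.8, -104.2]]
0 [[360. 211.]
 [380. 259.]]
15 [[368. 211.]
 [371. 260.]]
```

```bash
python3 -c "
from bench import manip;print(manip.sign_off())"
```

```text
the job is handed in; nothing more can be done
None
```

I pushed the dripper holder about 130 mm along the rail with the shut fingers. I then ran the wing screw home with three clockwise fingertip strokes on its front wing. The job is handed in, after about 14.5 s of the 72 s allowed; sign-off reports no verdict.

**Centring:** in the last wrist picture the ring centre is at stand y ≈ -104.2 mm and the carafe mouth at ≈ -104.9 mm. In x both lie near -35 mm, so the offset is about 1–2 mm against the 12 mm limit. The holder shifted about 2 mm while I turned the screw.

**Screw:** its wings lay along the stand's y, which is the home angle, when I saw them up close with the finger still pressing. There the push force rose from about 2–3 N to 8 N, as it would at the hard stop. The side view after I backed off agreed, though the wings are small in it.

**Everything else:** the carafe reads where it was at the start, within the roughly 2 mm measuring error, and it stands upright. The mug, dripper and tamper look unmoved in the last pictures. I did not measure the kettle, milk jug or sugar jar again, but the arm stayed clear of them. The tool ended clear of everything.

**Small disagreement:** some early estimates of the screw's axis were 2–3 mm off its expected position. The closer view taken before the strokes agreed with that position to about 1 mm. No check failed.

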